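# Take the blade cassette out of the bench slicer for washing up

### The arm

A 6-joint arm with a two-finger parallel gripper is mounted at the origin on a cart in front of the work surface, level with it; the furniture and walls round the work are solid. World frame = base frame: x ahead of the robot, y to its left, z up, the work surface at z = 0. Lengths are in m, angles in rad, forces in N, time in s.
With the tool pointing down it reaches from about 0.35 to 0.775 m from the base axis. Payload 7.3 kg.
Tool frame: the origin (TCP) lies midway between the tips of the shut fingers; the grasp point (between the pads) lies 19 mm behind it; z points along the fingers, y is the line along which they close (so a half turn about z gives the same grasp; the last joint's range is limited). The gripper opens to 92 mm and grips with 3 to 60 N. Pads are 19 mm wide; open, the fingers measure 130 mm over their backs; the gripper's body (75 mm by 190 mm) begins 47 mm behind the grasp point.
Start: joints at [-1.393, 0.342, 1.524, -0, 1.275, -0.146], TCP at [0.167, -0.498, 0.227] pointing down, gripper open.
Joint ranges: [-2.53, 2.53], [-0.77, 2.02], [0.04, 2.7], [-1, 4.14], [0.28, 2.66], [-3.11, 3.11]. Speed limits (rad/s): [2.57, 2.57, 3.14, 3.14, 3.14, 3.14].

### API

Orientations are given as a rotation vector (axis times angle).
In Python, from station import robot, camrig gives the robot as it stands (robot), with the cameras (camrig). Calls block until the motion is done:
- robot.move_to(position, orientation): joint-space move of the TCP to a pose.
- robot.movel(position, ori=None, vel=0.15, guard=None): straight line of the TCP; ori=None keeps the orientation; vel is the mean speed in m/s. With guard (N) it stops when the force on the tool has changed by that much, and returns True; else False.
- robot.movej(angles): joint-space move.
- robot.set_gripper(opening, grasp_force=None): finger opening in m; grasp_force is the grip in N (None keeps the last); returns when the fingers have stopped.
- robot.wait(seconds).
- robot.ik(position, orientation): joint angles nearest the present ones, or None.
- camrig.read_camera(name): name is "scene" or "top" or "wrist"; returns the picture (384x512x3 uint8, red, green, blue); there is no depth.
- camrig.camera_model(name): a dict with "fx", "fy", "cx", "cy" (pixels), "dist_coeffs" ([k1, k2, p1, p2, k3] as OpenCV has them; the pictures are not rectified), "rvec" (rotation vector, rad) and "tvec" (3), from world to camera coordinates, as OpenCV has them; the wrist camera has in their place "mount" (4x4, takes a point from camera to tool coordinates, whose origin is the TCP and whose axes are the flange's). Camera axes: x right, y down, z forward; pixel columns grow to the right and rows downward; lengths in m; the calibration is good to about 2 mm. A picture is of the moment at which its call begins: read the wrist's pose just before it. camera_model takes no time and is no camera call.
A pose or a line that the arm cannot do raises robot.MotionError and nothing moves.
- robot.finish_job(): hands the job in; it is judged then, once.
Readings, each from a call of its own:
- robot.current_time_s(): time.
- robot.current_q(): joint angles.
- robot.current_qvel(): joint speeds.
- robot.current_joint_efforts(): joint torques, N m.
- robot.current_eef_pos(): TCP position.
- robot.current_orientation(): TCP orientation.
- robot.current_wrist_force(): force on the tool from outside, world axes, zero at the start.
- robot.current_wrist_torque(): the same for the moment, N m.
- robot.current_opening(): finger opening in m.
- robot.current_grasp_force(): force on a finger pad.
Only numpy, scipy, OpenCV 4.12 (cv2) and the standard library are available. Lean on these libraries where they do the work, as an engineer would, in place of code of your own. Each camera call takes 0.05 s, during which the arm holds its last target. There are 200 camera calls.

### The job

The bench slicer's blade cassette has to be washed. Flick the red locking lever all the way up, draw the cassette level along its tight channel until you feel it meet its stop (set somewhere else each time; do not force it), then lift it straight up, level, out of the open front of the channel: its hinged wire pull cannot hold it level, so take it by its body for that. Lay it down gently, flat on the floor of the aluminium tray, right side up; leave the lever up and do not disturb the bowl, tumbler or spice jar.

Things in the scene. Friction and masses are not known exactly. Their poses are not given: they have to be found in the camera images.
- slicer: Bench vegetable slicer, fixed: steel housing 220 x 86 mm, deck at x -34 to 120, z 118.5 to 124.5; white hopper with pusher on it (x -17 to 77, up to z 253 mm). Origin under its middle, on the worktop; z up; x is the channel's axis, level: the cassette slides out along -x through the front face at x -100 mm. The channel's front, x -100 to -34, is open above but for two keepers.
- mouth (a point): Centre of the channel's mouth: slicer x -100, y 0, z 101 mm; axes as the slicer's. Channel 64 mm wide for the 62 mm cassette, ledges at z 92, cheeks up to z 110. Two keeper claws (10 mm long in x, brass screws, z 111.5 to 129) clamped on the cheeks somewhere in x -85 to -52 reach over the cassette's rails: 1.5 mm play above. They stop it after 82 to 105 mm of travel (not reported: feel).
- lever (a joint): Locking lever on the slicer's right cheek (-y side), hinged about the slicer's y axis at slicer x -70, z 101 mm. 0 = down, locked: it points along -x, its dog across the right corner of the cassette's bezel. Grows as it swings up, to 1.5 rad = upright, out of the way. Friction (0.12 N m, 2 N at the knob) holds it where it is left.
- lever_knob (a point): Centre of the red knob at the lever's end, 70 mm from the hinge, at slicer y -61 mm: a disc of 20 mm diameter, 12 mm thick, axis along the slicer's y, both flat faces free for a pinch along y. Lever down: 101 to 106 mm above the worktop; up: 171 mm.
- cassette: Blade cassette, 0.3 to 0.6 kg, steel, 140 x 62 x 18 mm; origin: middle of the underside, z up, x along the slicer's x; mass centre within 12 mm. Black bezel 80 x 20 mm at x -78 to -70. Side rails x -70 to 44, notches 44 to 60, ears (24 high) 60 to 70: ears against the keepers, the claws stand over the notches and it lifts straight up (still with 0 to 6 mm backing off). Home: slicer x -30, z 92.
- pull_bar (a point): Middle of the black sleeve (12 mm diameter, 30 long, along the cassette's y) of the wire pull, a bail hinged at cassette x -80, z 9 mm, bar 46 mm from that hinge; loop behind it 35 mm wide, 36 deep, for a finger. Slight friction keeps it near level. It passes a pull and a turn about z, but no hold against drooping. Let go within 65 mm of travel the cassette lies still, level.
- tray: Loose shallow aluminium tray, 270 x 180 mm (x, y), rim 21 mm high, floor 3 mm thick, 0.9 kg. Origin: centre of its underside, on the worktop; z up. Inside 264 x 174 mm.
- bowl: White china bowl with flowers, 115 mm diameter, 52 mm high, below the slicer's mouth to catch slices. Origin: centre of its underside. Bystander.
- tumbler: Terracotta-coloured tumbler, 81 mm diameter, 112 mm high. Origin: centre of its underside. Bystander.
- spice: Spice jar with a green cap, 46 mm diameter, 106 mm high. Origin: centre of its underside. Bystander.

How it is judged:
On the way, in this order (a step that is already met when the one before it is completed fails the run):
1. the locking lever is swung up (1.2 rad or more) (value of joint lever above 1.2 rad), for 0.2 s.
2. the cassette is drawn out and lifted clear above the channel, level (x of cassette in the frame of slicer below -0.105 m and height (world z) of cassette above 0.125 m and angle between cassette's own z axis and vertical below 0.2 rad), for 0.1 s.
At the end, for the whole second after the job is handed in: The cassette lies at rest, flat (within 3 degrees, right side up) on the tray's floor, its middle within 65 mm (along) and 60 mm (across) of the tray's middle; the lever is still up (1.2 rad or more) (x of cassette in the frame of tray between -0.065 and 0.065 m and y of cassette in the frame of tray between -0.06 and 0.06 m and z of cassette in the frame of tray below 0.007 m and angle between cassette's own z axis and vertical below 0.05 rad and linear speed of each of cassette, tray below 0.02 m/s and value of joint lever above 1.2 rad); the robot touches nothing.
It fails at once if the cassette jams: more than 60 N between cassette and slicer (contact force between cassette and slicer above 60 N).
It fails at once if the cassette tips or droops by more than 0.2 rad (11 degrees) (angle between cassette's own z axis and vertical above 0.2 rad).
It fails at once if the cassette is dropped into the tray (faster than 0.3 m/s within 20 mm of the tray's floor) (z of cassette in the frame of tray below 0.023 m and linear speed of cassette above 0.3 m/s).
It fails at once if the tray is shoved by more than 40 mm (distance of tray from where it was at the start of the episode above 0.04 m).
It fails at once if the bowl, tumbler or spice jar is moved by more than 25 mm (distance of any of bowl, tumbler, spice from where it was at the start of the episode above 0.025 m).
It also fails if it takes over 72 s, if anything falls off the work surface, if the arm or the gripper's body presses on something with over 40 N, if the wrist force passes 120 N, or if a joint passes its speed limit or range.

## Working session

There is one attempt and no reset: what is moved stays moved. The work goes in short steps, each a Python script; the robot and the scene stay as the last script left them, time stands still between calls to the robot, and variables do not carry over. Pictures are saved under pics/ and viewed, at most 10 in all, crops included, and the job is handed in when it is done.

```bash
mkdir -p pics; ls; python3 - <<'E'
from station import robot, camrig
import cv2,numpy as np
a=camrig.read_camera("scene");b=camrig.read_camera("top")
cv2.imwrite("pics/s0.png",a[:,:,::-1]);cv2.imwrite("pics/t0.png",b[:,:,::-1])
for n in("scene","top"):
    m=camrig.camera_model(n);R=cv2.Rodrigues(np.array(m["rvec"]))[0];print(n,m["fx"],m["dist_coeffs"],-R.T@np.array(m["tvec"]).ravel(),R[2])
print(camrig.camera_model("wrist"),robot.current_orientation())
E
```

```text
pics
station.py
scene 409.3007696670796 [-0.03775755  0.          0.          0.          0.        ] [-0.11189459  0.63158744  0.83685903] [ 0.53782991 -0.56948579 -0.62163086]
top 351.67907269657525 [-0.08056676  0.          0.          0.          0.        ] [ 0.47002155 -0.08014582  1.02783104] [ 0.08271883  0.00198603 -0.99657095]
{'fx': 299.0347479041828, 'fy': 299.0347479041828, 'cx': 253.61090423054299, 'cy': 188.9894486179746, 'dist_coeffs': array([0.01982109, 0.        , 0.        , 0.        , 0.        ]), 'mount': array([[ 6.41315575e-04, -9.61954487e-01, -2.73208992e-01,
         7.27804910e-02],
       [ 9.99999668e-01,  4.79803278e-04,  6.57981440e-04,
         1.39931327e-04],
       [-5.01861629e-04, -2.73209324e-01,  9.61954476e-01,
        -1.58550199e-01],
       [ 0.00000000e+00,  0.00000000e+00,  0.00000000e+00,
         1.00000000e+00]])} [-3.09919552e+00 -5.06176327e-01 -1.76261469e-06]
```

View pics/s0.png

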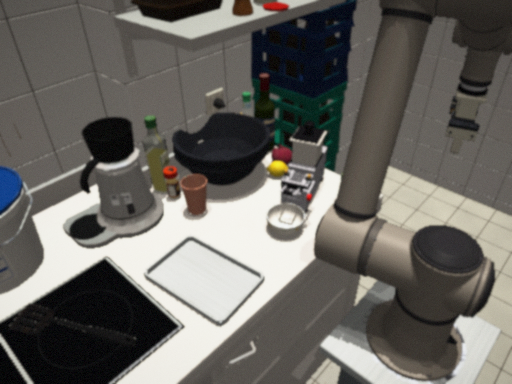

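View pics/t0.png

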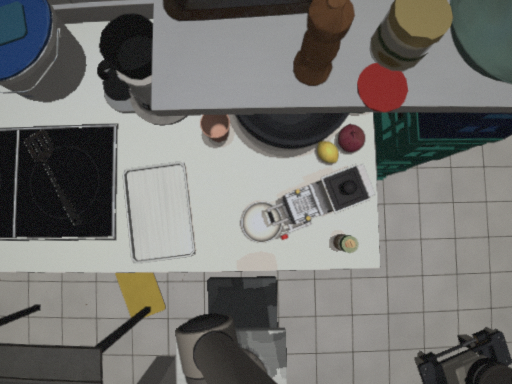

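```bash
cat > h.py <<'E'
from station import robot, camrig
import cv2,numpy as np
from scipy.spatial.transform import Rotation as Ro
def cam(n,pose=None):
    m=camrig.camera_model(n);K=np.array([[m["fx"],0,m["cx"]],[0,m["fy"],m["cy"]],[0,0,1]]);d=np.array(m["dist_coeffs"])
    if n=="wrist":
        p,o=pose;T=np.eye(4);T[:3,:3]=Ro.from_rotvec(o).as_matrix();T[:3,3]=p
        W=T@m["mount"];R=W[:3,:3].T;t=-R@W[:3,3]
    else: R=cv2.Rodrigues(np.array(m["rvec"]))[0];t=np.array(m["tvec"]).ravel()
    return K,d,R,t
def ray(c,uv):
    K,d,R,t=c;u=cv2.undistortPoints(np.array([[uv]],float),K,d)[0,0]
    v=R.T@np.array([u[0],u[1],1]);return -R.T@t,v/np.linalg.norm(v)
def onz(c,uv,z):
    o,v=ray(c,uv);return o+v*(z-o[2])/v[2]
def tri(cs,uvs):
    A=np.zeros((3,3));b=np.zeros(3)
    for c,uv in zip(cs,uvs):
        o,v=ray(c,uv);P=np.eye(3)-np.outer(v,v);A+=P;b+=P@o
    return np.linalg.solve(A,b)
def proj(c,p):
    K,d,R,t=c;return cv2.projectPoints(np.array([p],float),cv2.Rodrigues(R)[0],t,K,d)[0][0,0]
def pose(): return robot.current_eef_pos(),robot.current_orientation()
E
python3 - <<'E'
from h import *
b=cv2.imread("pics/t0.png");a=cv2.imread("pics/s0.png")
c=cam("top")
hsv=cv2.cvtColor(b,cv2.COLOR_BGR2HSV)
for uv,z in [((160,212),.02),((262,222),.05),((285,236),.101),((346,243),.1),((295,190),.129),((308,218),.129),((215,125),.11),((348,187),.25)]: print(uv,onz(c,uv,z).round(3))
x=cv2.resize(b[155:275,100:390],None,fx=2.75,fy=2.75,interpolation=cv2.INTER_CUBIC)
y=cv2.resize(a[115:245,250:350],None,fx=2.5,fy=2.5,interpolation=cv2.INTER_CUBIC)
o=np.zeros((600,798,3),np.uint8);x=x[:, :798];o[:x.shape[0],:x.shape[1]]=x;o[600-270:,:250]=cv2.resize(y,None,fx=1,fy=1)[:270]
# top close-up of slicer in lower right
s=cv2.resize(b[165:240,235:375],None,fx=3.8,fy=3.6,interpolation=cv2.INTER_CUBIC);o[330:600,260:792]=s
cv2.imwrite("pics/c1.png",o)
E
```

```text
(160, 212) [0.495 0.197 0.02 ]
(262, 222) [ 0.461 -0.096  0.05 ]
(285, 236) [ 0.424 -0.155  0.101]
(346, 243) [ 0.402 -0.315  0.1  ]
(295, 190) [ 0.542 -0.181  0.129]
(308, 218) [ 0.47  -0.212  0.129]
(215, 125) [0.722 0.026 0.11 ]
(348, 187) [ 0.537 -0.286  0.25 ]
```

View pics/c1.png

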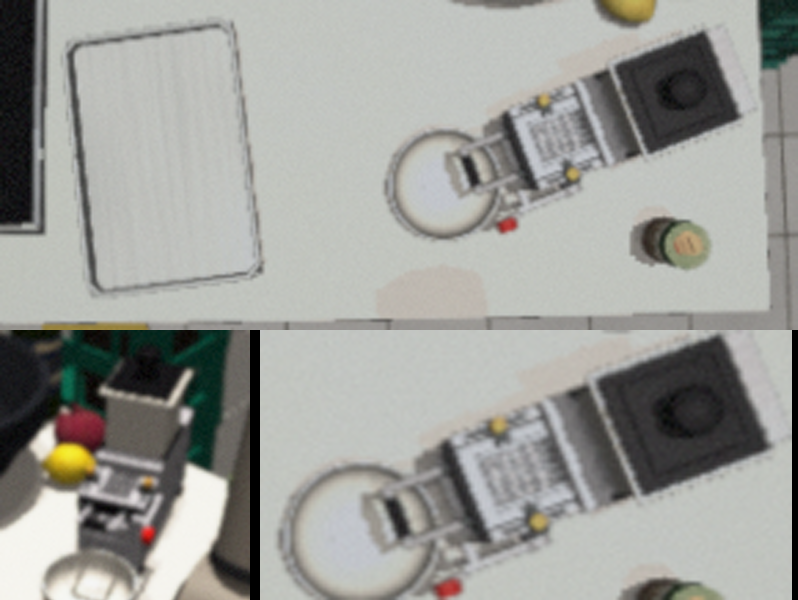

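```bash
cat >> h.py <<'E'
def ori(yaw,tilt=0,ax=None):
    R=Ro.from_euler('z',yaw)*Ro.from_euler('x',np.pi)
    if tilt: R=Ro.from_rotvec(np.array(ax)*tilt)*R
    return R.as_rotvec()
def save(n,cm="wrist"):
    p=pose();im=camrig.read_camera(cm)[:,:,::-1].copy();cv2.imwrite(f"pics/{n}.png",im);np.save(f"pics/{n}.npy",np.array(p));return im,p
E
python3 - <<'E'
from h import *
sy=np.radians(-66.7)
for nm,p,dy in [("knob",[.42,-.155,.1],[180,0]),("sleeve",[.45,-.115,.1],[90,-90]),("body",[.46,-.1,.1],[180,0]),("tray",[.495,.197,.03],[180+73,73,0-107,360+73])]:
    for d in dy:
        q=robot.ik(p,ori(sy+np.radians(d)));print(nm,d,None if q is None else np.round(q,2))
p=[.455,-.1,.30]
robot.move_to([.3,-.35,.33],ori(np.radians(18)))
robot.move_to(p,ori(sy+np.pi));print(robot.current_time_s(),robot.current_q().round(2))
save("w1")
E
```

```text
knob 180 [-0.53  0.36  1.9   0.    0.88 -0.93]
knob 0 [-0.53  0.36  1.9  -0.    0.88  2.21]
sleeve 90 [-0.42  0.39  1.86  0.    0.9   0.75]
sleeve -90 [-0.42  0.39  1.86  0.    0.9  -2.39]
body 180 [-0.38  0.4   1.84  0.    0.9  -0.78]
body 0 [-0.38  0.4   1.84 -0.    0.9   2.36]
tray 253 [ 0.23  0.59  1.73  0.    0.81 -1.45]
tray 73 [ 0.23  0.59  1.73 -0.    0.81  1.7 ]
tray -107 [ 0.23  0.59  1.73  0.    0.81 -1.45]
tray 433 [ 0.23  0.59  1.73 -0.    0.81  1.7 ]
2.1333 [-0.38  0.18  1.54 -0.    1.42 -0.79]
```

View pics/w1.png

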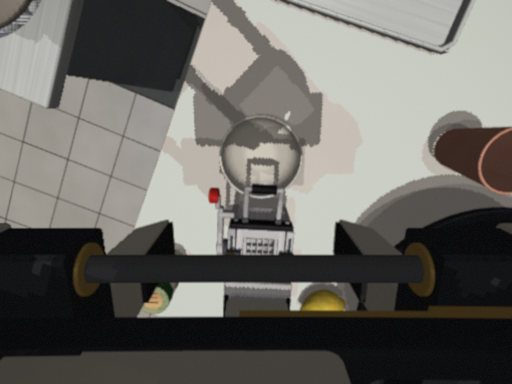

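```bash
python3 - <<'E'
from h import *
I={n:cv2.imread(f"pics/{f}.png") for n,f in [("top","t0"),("scene","s0"),("wrist","w1")]}
C={"top":cam("top"),"scene":cam("scene"),"wrist":cam("wrist",np.load("pics/w1.npy"))}
def blob(n,lo,hi,box):
    x0,y0,x1,y1=box;h=cv2.cvtColor(I[n],cv2.COLOR_BGR2HSV)[y0:y1,x0:x1]
    m=cv2.inRange(h,np.array(lo),np.array(hi));k,l,s,c=cv2.connectedComponentsWithStats(m)
    return [(tuple((c[i]+[x0,y0]).round(1)),s[i,4]) for i in np.argsort(-s[1:,4])[:4]+1]
kn={n:blob(n,(0,150,80),(8,255,255),b) for n,b in [("top",(270,220,300,250)),("scene",(290,185,320,210)),("wrist",(195,175,235,215))]}
for n in kn:
    kn[n]=kn[n][0][0];print("knob",n,kn[n],onz(C[n],kn[n],.103).round(4))
ks=["top","scene","wrist"];print(tri([C[n] for n in ks],[kn[n] for n in ks]))
sl={n:blob(n,(0,0,0),(180,255,60),b) for n,b in [("top",(262,205,282,230)),("wrist",(245,178,285,200))]};print(sl)
for n in sl: print("sleeve",n,onz(C[n],sl[n][0][0],.107).round(4))
sc=blob("top",(18,90,90),(32,255,255),(285,180,320,230));print(sc,[onz(C["top"],s[0],.129).round(4) for s in sc[:2]])
# tray
g=cv2.cvtColor(I["top"],cv2.COLOR_BGR2GRAY)
m=(g[150:275,118:205]<125).astype(np.uint8);m=cv2.morphologyEx(m,cv2.MORPH_CLOSE,np.ones((3,3)))
cs,_=cv2.findContours(m,0,2);c=max(cs,key=lambda c:cv2.boundingRect(c)[2]*cv2.boundingRect(c)[3])+[118,150]
P=np.array([onz(C["top"],p[0],.021)[:2] for p in c],np.float32);print("tray",cv2.minAreaRect(P))
w=cv2.resize(I["wrist"][105:275,190:320],None,fx=3.5,fy=3.5,interpolation=cv2.INTER_CUBIC)
cv2.imwrite("pics/c2.png",w)
print(robot.current_wrist_force())
E
```

```text
knob top (np.float64(284.0), np.float64(236.5)) [ 0.423  -0.1517  0.103 ]
knob scene (np.float64(308.9), np.float64(196.6)) [ 0.4235 -0.1544  0.103 ]
knob wrist (np.float64(213.5), np.float64(195.1)) [ 0.422  -0.1537  0.103 ]
[ 0.42241712 -0.15226075  0.10501959]
{'top': [((np.float64(270.8), np.float64(216.8)), np.int32(24))], 'wrist': [((np.float64(263.8), np.float64(189.1)), np.int32(213))]}
sleeve top [ 0.475  -0.1181  0.107 ]
sleeve wrist [ 0.4757 -0.121   0.107 ]
[((np.float64(307.5), np.float64(218.0)), np.int32(16)), ((np.float64(297.2), np.float64(191.2)), np.int32(11))] [array([ 0.47  , -0.2108,  0.129 ]), array([ 0.5391, -0.1864,  0.129 ])]
tray ((0.4865803122520447, 0.28557655215263367), (0.25903040170669556, 0.015721473842859268), 5.026864528656006)
[-0.27346001  0.7716356  -0.43723937]
```

View pics/c2.png

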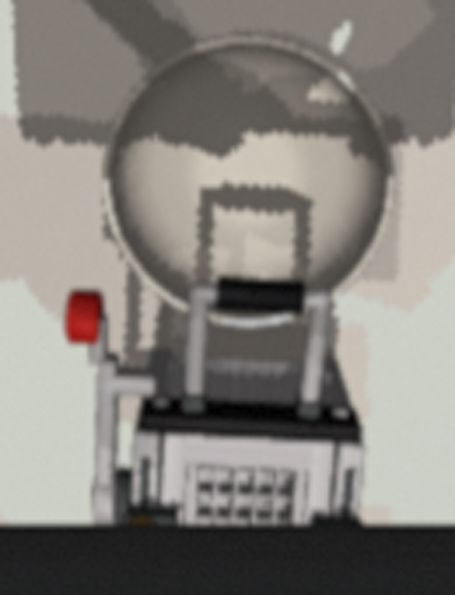

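```bash
python3 - <<'E'
from h import *
p=np.array([.455,-.1,.34])+.06*np.array([.33,-.94,0])
robot.move_to(p,ori(np.radians(109.5)));im,ps=save("w2");C=cam("wrist",ps);T=cam("top")
g=cv2.cvtColor(im,cv2.COLOR_BGR2GRAY)
L=cv2.createLineSegmentDetector().detect(g)[0][:,0]
for x0,y0,x1,y1 in L:
    if max(y0,y1)<262 and 200<min(x0,x1) and max(x0,x1)<320:
        a,b=onz(C,(x0,y0),.11),onz(C,(x1,y1),.11);d=b-a;l=np.linalg.norm(d)
        if l>.025:
            an=np.degrees(np.arctan2(d[1],d[0]))%90;print("px",np.round([x0,y0,x1,y1]),"len",l.round(3),"ang%90",an.round(1))
t=cv2.cvtColor(cv2.imread("pics/t0.png"),cv2.COLOR_BGR2GRAY)
for x0,y0,x1,y1 in cv2.createLineSegmentDetector().detect(t)[0][:,0]:
    if 120<min(x0,x1) and max(x0,x1)<200 and min(y0,y1)>155 and max(y0,y1)<268:
        a,b=onz(T,(x0,y0),.021),onz(T,(x1,y1),.021);d=b-a;l=np.linalg.norm(d)
        if l>.09: print("tray",a.round(3)[:2],b.round(3)[:2],(np.degrees(np.arctan2(d[1],d[0]))%90).round(1))
cv2.imwrite("pics/c3.png",cv2.resize(im[60:270,170:340],None,fx=2.8,fy=2.8,interpolation=cv2.INTER_CUBIC))
E
```

```text
px [233. 253. 233. 204.] len 0.074 ang%90 17.7
px [297. 224. 296. 252.] len 0.042 ang%90 20.5
px [304. 254. 317. 237.] len 0.032 ang%90 77.2
px [276. 138. 252. 138.] len 0.031 ang%90 19.9
px [293. 174. 259. 174.] len 0.045 ang%90 18.7
px [259. 175. 234. 175.] len 0.033 ang%90 19.0
px [278. 193. 277. 219.] len 0.038 ang%90 18.9
px [294. 225. 234. 226.] len 0.084 ang%90 20.0
px [275. 146. 253. 149.] len 0.028 ang%90 25.3
px [266.  46. 285.  56.] len 0.026 ang%90 83.9
px [314.  93. 312. 137.] len 0.053 ang%90 19.5
px [229. 156. 229. 133.] len 0.029 ang%90 16.9
px [238.  10. 257.  36.] len 0.034 ang%90 58.4
px [254. 152. 274. 150.] len 0.026 ang%90 26.1
px [222.  89. 239.  75.] len 0.026 ang%90 58.3
px [249.  47. 233.  28.] len 0.027 ang%90 62.7
px [227.  21. 210.   5.] len 0.025 ang%90 67.5
px [285. 132. 286. 109.] len 0.028 ang%90 16.8
px [234. 231. 294. 230.] len 0.084 ang%90 19.8
px [295. 124. 285. 143.] len 0.027 ang%90 81.6
px [248. 166. 269. 167.] len 0.028 ang%90 16.9
px [289.  84. 298. 106.] len 0.029 ang%90 44.5
px [239. 239. 293. 238.] len 0.076 ang%90 20.2
px [229. 133. 219. 104.] len 0.037 ang%90 36.8
px [251. 183. 274. 183.] len 0.032 ang%90 19.5
px [222. 196. 222. 161.] len 0.048 ang%90 18.6
px [300. 142. 299. 166.] len 0.031 ang%90 18.9
px [269.  75. 242.  81.] len 0.034 ang%90 29.7
px [293. 101. 277.  80.] len 0.031 ang%90 59.4
tray [0.606 0.297] [0.363 0.269] 6.6
tray [0.353 0.278] [0.617 0.308] 6.5
tray [0.63  0.141] [0.613 0.288] 6.5
tray [0.362 0.257] [0.378 0.109] 6.4
tray [0.621 0.303] [0.64 0.14] 6.7
tray [0.635 0.122] [0.39  0.094] 6.5
tray [0.369 0.105] [0.351 0.272] 6.3
tray [0.387 0.104] [0.621 0.131] 6.6
```

View pics/c3.png

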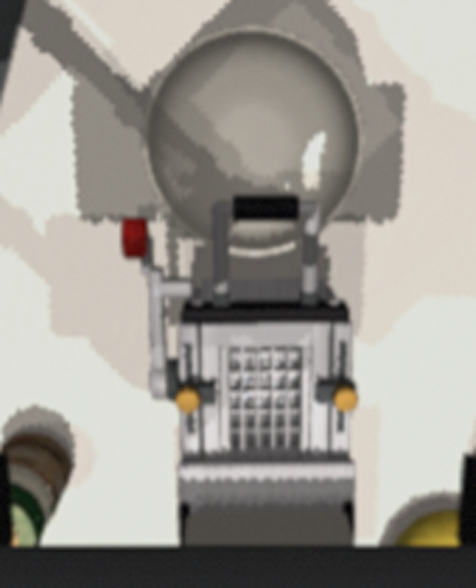

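```bash
cat >> h.py <<'E'
SY=np.radians(-70.3);O=np.array([.5275,-.2655,0])
X=np.array([np.cos(SY),np.sin(SY),0]);Y=np.array([-np.sin(SY),np.cos(SY),0]);Z=np.array([0,0,1.])
def S(x,y,z): return O+(X*x+Y*y)+Z*z
YB=SY+np.pi
E
python3 - <<'E'
from h import *
C=cam("wrist",np.load("pics/w2.npy"))
def loc(uv,z): q=onz(C,uv,z)-O;return np.round([q@X*1e3,q@Y*1e3],1)
f=lambda u,v:(170+u/2.8,60+v/2.8)
print("deck edge",loc(f(180,462),.1245),loc(f(354,462),.1245));print("screws",loc(f(188,400),.129),loc(f(346,399),.129));print("bezel rear",loc(f(181,322),.111),loc(f(352,322),.111))
robot.set_gripper(.032)
o=ori(YB)
robot.move_to(S(-.140,-.061,.2),o);robot.movel(S(-.140,-.061,.085),vel=.12)
robot.set_gripper(0,15);print("opening",robot.current_opening(),robot.current_wrist_force().round(1))
try:
  for th in np.linspace(.12,1.5,12):
    robot.movel(S(-.070-.070*np.cos(th),-.061,.103+.070*np.sin(th)-.019),vel=.1)
    print(th.round(2),robot.current_wrist_force().round(1),robot.current_opening().round(4))
except Exception as e: print(e)
print(robot.current_time_s())
save("w3")
E
```

```text
deck edge [-35.8 -41. ] [-35.3  42.6]
screws [-68.7 -36.2] [-68.7  37.2]
bezel rear [-101.7  -39.7] [-101.2   41.4]
opening 0.013703857687415359 [ 6.3  4.6 -0.9]
'float' object has no attribute 'round'
6.1417
```

```bash
cat >> h.py <<'E'
O=O-.0015*X+.0008*Y
E
python3 - <<'E'
from h import *
try:
  for th in np.linspace(.24,1.5,11):
    robot.movel(S(-.070-.070*np.cos(th),-.061,.103+.070*np.sin(th)-.019),vel=.1)
    print(round(th,2),robot.current_wrist_force().round(1),round(robot.current_opening(),4))
except Exception as e: print(e)
robot.set_gripper(.032);p=robot.current_eef_pos();robot.movel(p+Z*.06-X*.01)
robot.move_to(S(-.12,0,.29),ori(YB))
print(robot.current_time_s())
im,_=save("w3");b,_=save("t3","top")
o=np.zeros((384,800,3),np.uint8);o[:,:400]=im[:,60:460];o[:,400:]=cv2.resize(b[160:256,250:350],(400,384));cv2.imwrite("pics/c4.png",o)
E
```

```text
0.24 [ 3.  -2.3  0.5] 0.0135
0.37 [ 4.5 -1.2  1.5] 0.0137
0.49 [5.4 1.4 1.7] 0.0138
0.62 [5.7 4.6 1.4] 0.0137
0.74 [5.2 5.9 2.1] 0.0137
0.87 [4.4 7.7 2.7] 0.0142
1.0 [5.3 6.8 4.2] 0.0135
1.12 [5.1 6.1 3.2] 0.0133
1.25 [1.3 4.9 0.8] 0.0118
1.37 [ 0.6 17.5  0.6] 0.011
1.5 [-3.6 43.   9.6] 0.0115
10.5833
```

View pics/c4.png

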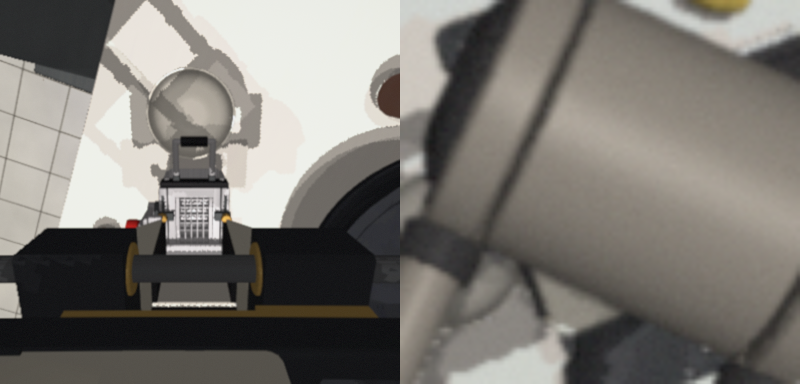

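```bash
python3 - <<'E'
from h import *
im=cv2.imread("pics/w3.png");C=cam("wrist",np.load("pics/w3.npy"))
h=cv2.cvtColor(im,cv2.COLOR_BGR2HSV)
def cen(lo,hi,x0,y0,x1,y1):
    m=cv2.inRange(h[y0:y1,x0:x1],lo,hi);v,u=np.nonzero(m);return (u.mean()+x0,v.mean()+y0),len(u),(u.min()+x0,v.min()+y0,u.max()+x0,v.max()+y0)
k=cen((0,150,80),(8,255,255),180,210,210,228);q=onz(C,k[0],.171)-O;print("knob",k,q@X,q@Y)
a=cen((0,0,0),(180,255,60),235,132,275,150);q=onz(C,a[0],.104)-O;print("sleeve",a,q@X,q@Y)
E
```

```text
knob ((np.float64(191.64473684210526), np.float64(224.01315789473685)), 76, (np.int64(186), np.int64(221), np.int64(197), np.int64(227))) -0.07891454651312059 -0.062427273756297974
sleeve ((np.float64(253.5189393939394), np.float64(141.33712121212122)), 264, (np.int64(240), np.int64(137), np.int64(267), np.int64(146))) -0.15275046855898722 -0.001315442661088379
```

```bash
python3 - <<'E'
from h import *
robot.set_gripper(.03)
o=ori(SY+np.pi/2)
robot.move_to(S(-.154,-.0005,.2),o);print(robot.movel(S(-.154,-.0005,.083),vel=.1,guard=12))
robot.set_gripper(0,12);print("open",robot.current_opening(),robot.current_wrist_force().round(1))
p=robot.current_eef_pos();F0=robot.current_wrist_force()
for d in np.arange(.01,.0601,.01):
    g=robot.movel(p-X*d,vel=.04,guard=25);f=robot.current_wrist_force()-F0
    print(round(d,3),g,np.round([f@X,f@Y,f[2]],1))
    if g: break
print(robot.current_time_s());save("w4");save("s4","scene")
E
```

```text
True
open 0.011590206308873042 [-2.9  2.3 10.1]
0.01 False [ 0.6  2.  -7.7]
0.02 False [ 0.7  3.5 -9.7]
0.03 False [-0.4  1.8 -9.4]
0.04 False [ 0.8  2.2 -8.9]
0.05 False [ 1.2  1.9 -9.5]
0.06 False [  0.3   2.  -10.4]
16.3417
```

```bash
python3 - <<'E'
from h import *
print(robot.current_eef_pos(),(robot.current_eef_pos()-O)@X)
a=cv2.imread("pics/w4.png");b=cv2.imread("pics/s4.png")
o=np.zeros((384,800,3),np.uint8);o[:,:420]=a[:,60:480];o[:,420:]=cv2.resize(b[130:250,245:350],(380,384));cv2.imwrite("pics/c5.png",o)
E
```

```text
[ 0.45425513 -0.06187027  0.08490101] -0.21490189300424833
```

View pics/c5.png

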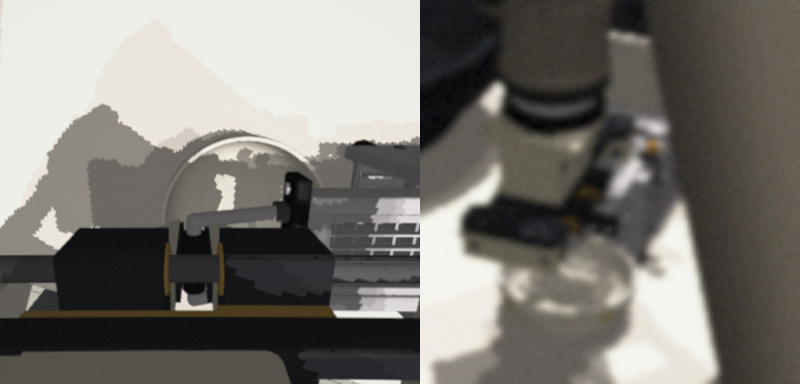

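```bash
cat >> h.py <<'E'
TILT=np.radians(12)
def ob(yaw,tilt=TILT):
    y=np.array([-np.sin(yaw-np.pi),np.cos(yaw-np.pi),0]);return ori(yaw,tilt,-y)
def f3(F0): 
    f=robot.current_wrist_force()-F0;return np.round([f@X,f@Y,f[2]],1)
E
python3 - <<'E'
from h import *
robot.set_gripper(.03);p=robot.current_eef_pos();robot.movel(p+Z*.11,vel=.12)
robot.set_gripper(.086)
q=robot.ik(S(-.117,0,.096),ob(YB));print(q)
robot.move_to(S(-.150,0,.22),ob(YB));robot.movel(S(-.117,0,.15),vel=.12)
robot.wait(.2);F0=robot.current_wrist_force()
print(robot.movel(S(-.117,0,.096),vel=.05,guard=8),f3(F0))
robot.set_gripper(0,6);robot.wait(.2);print(robot.current_opening(),f3(F0),robot.current_wrist_torque(),robot.current_time_s())
np.save("F0.npy",F0);save("w5")
E
```

```text
[-0.35526148  0.41947669  1.84356786 -0.23401332  0.75638815 -0.53832198]
False [-0.5 -0.2 -0.3]
0.0618605906266089 [-0.9 -1.   0.9] [ 0.09477989 -0.03727941 -0.04564783] 23.3417
```

```bash
python3 - <<'E'
from h import *
F0=np.load("F0.npy")
for g in (20,40,60): robot.set_gripper(0,g);print(f3(F0))
p=robot.current_eef_pos()
for d in np.arange(.005,.0551,.005):
    g=robot.movel(p-X*d,vel=.025,guard=14);e=robot.current_eef_pos()
    print(round(d,3),g,round((p-e)@X,4),round(e[2]-p[2],4),f3(F0),robot.current_wrist_torque().round(2))
    if g: break
print(robot.current_time_s(),robot.current_opening())
E
```

```text
[ 1.  -1.   2.5]
[ 0.  -1.5  2.8]
[-0.5 -0.5  3. ]
0.005 False 0.0053 -0.0001 [-0.5 -0.5  1.1] [ 0.07 -0.09  0.04]
0.01 False 0.0105 -0.0001 [-1.  -0.7  0.9] [ 0.16 -0.08  0.01]
0.015 False 0.0155 -0.0001 [-2.2 -1.1  0.3] [ 0.26 -0.07 -0.01]
0.02 False 0.0205 -0.0001 [-2.5 -0.7  0.2] [ 0.38 -0.    0.01]
0.025 False 0.0255 -0.0001 [-2.4 -0.8 -1.5] [0.36 0.03 0.02]
0.03 False 0.0304 -0.0001 [-0.6 -0.4 -1.8] [ 0.3  -0.02 -0.  ]
0.035 True 0.0317 0.0001 [ 4.4  0.  -4.6] [-0.36 -0.37  0.16]
26.3583 0.06128446699314783
```

```bash
python3 - <<'E'
from h import *
F0=np.load("F0.npy")
p=robot.current_eef_pos()+X*.0028
robot.movel(p,vel=.02);robot.wait(.2);print(f3(F0),robot.current_wrist_torque().round(2))
for dz in (.002,.005,.01,.02,.03):
    g=robot.movel(p+Z*dz,vel=.02,guard=14);e=robot.current_eef_pos()
    print(dz,g,round(e[2]-p[2],4),f3(F0),robot.current_wrist_torque().round(2))
    if g: break
print(robot.current_time_s(),robot.current_opening())
save("w6");save("s6","scene")
E
```

```text
[ 1.2 -0.6 -3.3] [ 0.21 -0.14 -0.05]
0.002 False 0.0019 [-0.5 -0.9 -5. ] [0.39 0.02 0.02]
0.005 False 0.0052 [ 0.2 -1.1 -5.2] [ 0.32 -0.06  0.  ]
0.01 False 0.0102 [-0.1 -1.3 -3.6] [ 0.36 -0.    0.02]
0.02 False 0.02 [-1.   0.1 -3.6] [ 0.34 -0.   -0.04]
0.03 False 0.03 [-0.3 -0.9 -5.3] [ 0.35 -0.02 -0.01]
29.15 0.061170133339314516
```

```bash
python3 - <<'E'
from h import *
F0=np.load("F0.npy")
p=robot.current_eef_pos();p=p+Z*(.175-p[2])
robot.movel(p,vel=.08)
TY=np.radians(6.5);tx=np.array([np.cos(TY),np.sin(TY),0]);T=np.array([.496,.201,0])
g=T+tx*(.015-.028)
mid=p-X*.06;robot.movel(mid,vel=.1)
robot.movel(g+Z*.15,ob(TY+np.pi),vel=.1)
robot.wait(.3);print(robot.current_time_s(),robot.current_opening(),f3(F0),robot.current_wrist_torque().round(2),(Ro.from_rotvec(robot.current_orientation())*Ro.from_rotvec(ob(TY+np.pi)).inv()).magnitude())
a,_=save("s7","scene");b,_=save("w7")
o=np.zeros((384,800,3),np.uint8);o[:,:400]=cv2.resize(a[160:352,120:320],(400,384));o[:,400:]=b[:,56:456];cv2.imwrite("pics/c7.png",o)
E
```

```text
33.925 0.06096751293755782 [-0.3 -0.8 -3.6] [ 0.04  0.23 -0.04] 0.0001704859584879758
```

View pics/c7.png

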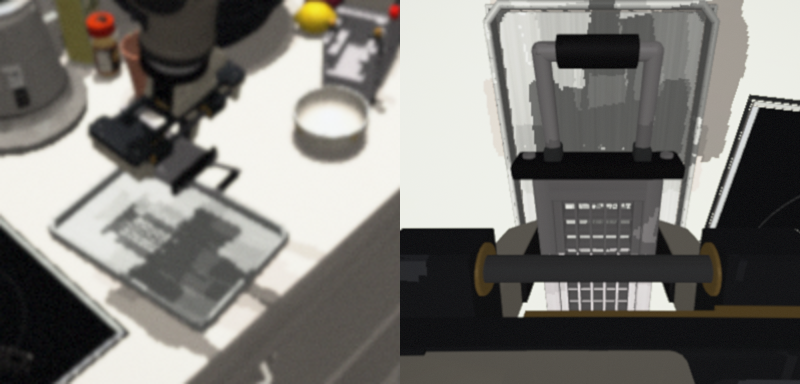

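```bash
python3 - <<'E'
from h import *
F0=np.load("F0.npy")
p=robot.current_eef_pos();z=lambda h:np.array([p[0],p[1],h])
robot.movel(z(.03),vel=.08);robot.movel(z(.016),vel=.03);print(f3(F0),robot.current_wrist_torque().round(2))
for h in np.arange(.014,.0035,-.001):
    g=robot.movel(z(h),vel=.01,guard=5);f=f3(F0);print(round(h,4),g,f,robot.current_wrist_torque().round(2))
    if g or f[2]>1: break
print(robot.current_time_s(),robot.current_eef_pos())
E
```

```text
[ 0.1 -1.1 -3.7] [ 0.03  0.21 -0.01]
0.014 False [-0.9 -0.5 -4.3] [ 0.02  0.19 -0.02]
0.013 False [-0.1 -0.6 -4.6] [0.12 0.23 0.01]
0.012 False [-0.1 -1.  -4.1] [-0.01  0.21 -0.04]
0.011 False [-0.5 -0.6 -4.8] [0.05 0.25 0.02]
0.01 False [ 0.4 -0.7 -3.7] [ 0.03  0.25 -0.01]
0.009 False [-0.2 -0.4 -4.3] [ 0.06  0.22 -0.01]
0.008 False [-0.5 -1.2 -4.5] [ 0.09  0.24 -0.01]
0.007 False [ 0.4 -2.  -0.5] [0.03 0.23 0.01]
0.006 False [-1.3 -5.6 11.5] [-0.21  0.6  -0.02]
38.6417 [0.4832488  0.19953896 0.0071959 ]
```

```bash
python3 - <<'E'
from h import *
robot.set_gripper(.061,5);robot.set_gripper(.08);p=robot.current_eef_pos();robot.movel(p+Z*.03,vel=.05);robot.movel(p+Z*.16,vel=.12)
robot.move_to([.40,-.0,.35],ori(YB));robot.movej(np.array(robot.current_q())+[-.9,0,0,0,0,0])
robot.wait(.3);a,_=save("s8","scene");b,_=save("t8","top");print(robot.current_time_s())
o=np.zeros((384,800,3),np.uint8);o[:,:400]=cv2.resize(a[160:352,120:320],(400,384));o[:,400:]=cv2.resize(b[150:275,115:245],(400,384));cv2.imwrite("pics/c8.png",o)
E
```

```text
44.1833
```

View pics/c8.png

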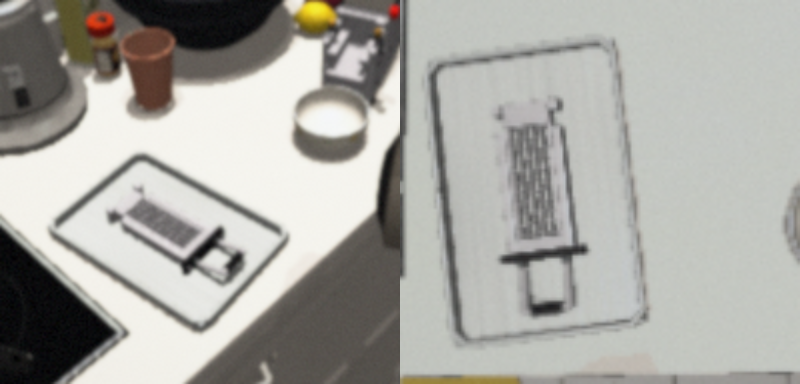

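The cassette lies flat inside the tray, near its middle (c8 right panel, about (535,190)). The bail is inside the rim, the bystanders are undisturbed and the arm is clear.

```bash
python3 -c "
from station import robot, camrig
print(robot.finish_job())"
```

```text
the job is handed in; nothing more can be done
None
```

The job is handed in: the cassette lies flat near the middle of the tray, the lever was last measured upright, and the bowl and tumbler look unmoved (the spice jar was outside the final picture); no verdict came back from the judging.

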